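# Props-table check: square up the tin and point out the missing prop

### The job

Finish the pre-show check of the props table. Gently push the round red biscuit tin across the table, without picking it up, until it stands wholly inside its yellow-taped square and take the hand off it; then show which prop is missing: point the fingertips down at the one white-taped square with no prop in it, over its middle and a few centimetres above the table without touching anything, hold there for two seconds, and finish still pointing. Leave all the other props untouched where they stand.

Things in the scene. Friction and masses are not known exactly. Their poses are not given: they have to be found in the camera images.
- tin: Round red biscuit tin, lid on: an upright cylinder 120 mm across, 55 mm high, 0.25 to 0.5 kg, loose on the table; slides at about 2 to 5 N and stops when no longer pushed. At the start it stands 80 to 125 mm off the centre of its yellow square, on the robot's right-hand (-y) side of it. Origin: centre of its underside; z up.
- tin_square: Square of yellow tape stuck flat on the table, 185 mm over the outside, tape 16 mm wide, so 153 mm inside. The tin's place. Origin: centre of the square, on the table; x and y along its sides, turned up to 0.2 rad from the world's.
- white_square_1: Square of white tape flat on the table, 130 mm outside, tape 14 mm wide. Origin: its centre, on the table; x, y along its sides. Three of the four white squares have a prop standing in them (green bottle, mug or bell, within 15 mm of the middle), one is empty: compare the places of squares and props. All change places from start to start. Centres of neighbouring squares are at least 165 mm apart.
- white_square_2: Square of white tape flat on the table, 130 mm outside, tape 14 mm wide. Origin: its centre, on the table; x, y along its sides. Three of the four white squares have a prop standing in them (green bottle, mug or bell, within 15 mm of the middle), one is empty: compare the places of squares and props. All change places from start to start. Centres of neighbouring squares are at least 165 mm apart.
- white_square_3: Square of white tape flat on the table, 130 mm outside, tape 14 mm wide. Origin: its centre, on the table; x, y along its sides. Three of the four white squares have a prop standing in them (green bottle, mug or bell, within 15 mm of the middle), one is empty: compare the places of squares and props. All change places from start to start. Centres of neighbouring squares are at least 165 mm apart.
- white_square_4: Square of white tape flat on the table, 130 mm outside, tape 14 mm wide. Origin: its centre, on the table; x, y along its sides. Three of the four white squares have a prop standing in them (green bottle, mug or bell, within 15 mm of the middle), one is empty: compare the places of squares and props. All change places from start to start. Centres of neighbouring squares are at least 165 mm apart.
- green_bottle: Green glass bottle with paper label and steel cap, 66 mm across, 220 mm tall, standing in a white square. Origin: centre of its underside.
- mug: Blue mug, 76 mm across, 85 mm tall, its handle reaches about 30 mm further out; stands in a white square. Origin: centre of its underside.
- bell: Brass hand bell standing mouth down, 76 mm across, with an upright dark wooden handle; 134 mm tall in all; in a white square. Origin: centre of its underside.
- clear_bottle: Clear glass bottle with paper label and brass cap, 70 mm across, 240 mm tall, standing at the left of the table, in no square. Origin: centre of its underside.
- tape_roll: Black roll of tape lying flat, 110 mm across, 48 mm high, hole 76 mm; at the left of the table. Origin: centre of its underside.
- torch: Black torch lying on the table beyond the yellow square, 175 mm long, 44 mm high at its head. Origin: on the table under its middle; x along it to the lens.
Things that resemble listed ones, but are neither listed nor needed, are in the scene too. There is more than one size of the tin; the one meant has the size given above. Leave any pink look-alike of the bell alone.

How it is judged:
By the outcome, as a careful person would: the job done as asked, in the order asked, and still so for the second after the job is handed in, with the robot touching nothing.
It also fails if it takes over 51 s, if anything falls off the work surface, if the arm or the gripper's body presses on something with over 40 N, if the wrist force passes 120 N, or if a joint passes its speed limit or range.

### The arm

A 6-joint arm with a two-finger parallel gripper is mounted at the origin on the work surface. World frame = base frame: x ahead of the robot, y to its left, z up, the work surface at z = 0. Lengths are in m, angles in rad, forces in N, time in s.
With the tool pointing down it reaches from about 0.325 to 0.9 m from the base axis. Payload 6.1 kg.
Tool frame: the origin (TCP) lies between the finger pads, 19 mm behind the fingertips; this is the grasp point; z points along the fingers, y is the line along which they close (so a half turn about z gives the same grasp; the last joint's range is limited). The gripper opens to 85 mm and grips with 20 to 120 N. Pads are 22 mm wide; open, the fingers measure 114 mm over their backs; the gripper's body (76 mm by 85 mm) begins 54 mm behind the grasp point. The pads swing forward as they close: fully open they stand 13 mm farther back than shut.
Start: joints at [-0.126, 0.22, 1.526, -0, 1.395, -0.126], TCP at [0.625, -0, 0.25] pointing down, gripper open.
Joint ranges: [-2.98, 2.98], [-0.91, 2.08], [0.09, 2.57], [-1.24, 4.39], [0.2, 2.65], [-2.68, 2.68]. Speed limits (rad/s): [2.57, 2.57, 3.01, 3.14, 3.14, 3.14].

### API

Orientations are given as a rotation vector (axis times angle).
In Python, from station import robot gives the robot as it stands.
- The arm moves only by the tool carry_out, never from a script. Its arguments are lists of equal length, an entry for each row: "grip": the closure, from 0 (fully open) to 1 (shut); "translation": the shift along the tool's x, y, z in cm, a list of three; "angular": the turn, a rotation vector about the tool's x, y, z in rad, a list of three. In form: {"grip": [grip, ...], "translation": [[tx, ty, tz], ...], "angular": [[wx, wy, wz], ...]}. A call has 1 to 12 rows; each row shifts and turns the commanded pose from where the row before left it, along the tool's axes as they then stand; what a row does not reach is not made up. A row lasts 1/8 s, in which the tool goes at most 62.5 mm and 10.7 degrees, less where a joint would pass 70% of its speed; a pose out of reach is approached as far as the arm can. A call is refused whole if a number of a shift passes 6.25 or a number of a turn 0.188, either way. A call with a gripper value outside its range is refused whole. The fingers move at their own pace and stop on an object; "grip_force" is the grip in N (left out, the last holds). Time passes only in rows, so rows that do not move let the fingers close. It gives the time, the measured TCP pose, the force, the opening and the grip force at its end, in the units of the state.
- robot.get_obs(): the state, without advancing time (a new reading comes with each control period).
- robot.camera(name): name is "scene" or "side" or "wrist"; returns the picture (400x640x3 uint8, red, green, blue); there is no depth.
- robot.calibration(name): a dict with "mtx" (3x3 intrinsics, pixels), "distortion" ([k1, k2, p1, p2, k3] as OpenCV has them; the pictures are not rectified), "T" (4x4, takes a point from camera to world coordinates). Camera axes: x right, y down, z forward; pixel columns grow to the right and rows downward; lengths in m; the calibration is good to about 2 mm. A picture is of the moment at which its call begins: read the wrist's pose just before it. calibration takes no time and is no camera call; for the wrist camera it gives the pose at the moment of the call.
- robot.job_done(): hands the job in; it is judged then, once.
Trained networks look in the newest picture that a camera, given by its name, has taken for a name from the list of things; names that differ only in an ending like _2 or _b are one class to them, and where a whole thing is asked for, a point or a joint stands for the part that bears it (a point fixed in the world has none). Each returns a list of dicts, best first, with "score" (0 to 1); they miss things now and then, are a little off and sometimes report something else, mostly with a low value. They report only what shows in the picture. A call takes as long as a camera call. They do not tell look-alikes from the thing itself.
- robot.boxes_of(camera, target): "centre" ([x, y, z] in m, in world coordinates, good to about 4 mm: the middle of the surface that is visible of it).
- robot.pinpoint(camera, target): "centre" ([x, y, z] in m, in world coordinates, good to about 4 mm: a listed point, or the origin of a listed thing).
The state is a dict: "time": time; "joint_positions": joint angles; "qvel": joint speeds; "joint_efforts": joint torques, N m; "position": TCP position; "tcp_rot": TCP orientation; "contact_force": force on the tool from outside, world axes, zero at the start; "torque": the same for the moment, N m; "finger_gap": opening from 0.0 (shut) to 1.0 (fully open); "grip_force": force on a finger pad.
Only numpy, scipy, OpenCV 4.12 (cv2) and the standard library are available. Lean on these libraries where they do the work, as an engineer would, in place of code of your own. Each camera call takes 0.05 s, during which the arm holds its last target. There are 200 camera calls.

## Working session

There is one attempt and no reset: what is moved stays moved. The work goes in short steps, Python scripts to look and compute and a tool call to move; the robot and the scene stay as the last step left them, time stands still between calls to the robot, and variables do not carry over. Pictures are saved under pics/ and viewed, at most 10 in all, crops included, and the job is handed in when it is done.

Besides the shell and the picture viewer there is one more tool, called after "Call:" as name(argument=value, ...) on one line, values as JSON. carry_out: Moves the arm, as the interface text tells. Its arguments: {"type":"object","properties":{"grip":{"type":"array"},"translation":{"type":"array"},"angular":{"type":"array"},"grip_force":{"type":"number"}},"required":["grip","translation","angular"]}

```bash
mkdir -p pics; cat > h.py <<'E'
import numpy as np, cv2
from station import robot
def save(cam,f):
    im=robot.camera(cam); cv2.imwrite('pics/'+f,im[:,:,::-1]); return im
def ray(cam,uv,z=0.0):
    c=robot.calibration(cam);K=np.array(c['mtx']);T=np.array(c['T'])
    p=cv2.undistortPoints(np.array([[uv]],float),K,np.array(c['distortion']))[0,0]
    d=T[:3,:3]@[p[0],p[1],1];o=T[:3,3];return (o+d*(z-o[2])/d[2]).round(4)
def proj(cam,P):
    c=robot.calibration(cam);T=np.linalg.inv(np.array(c['T']))
    return cv2.projectPoints(np.atleast_2d(np.array(P,float)),cv2.Rodrigues(T[:3,:3])[0],T[:3,3],np.array(c['mtx']),np.array(c['distortion']))[0][:,0]
E
python3 - <<'E'
from h import *
for c in ['scene','side']:
    im=save(c,c+'0.png'); print(c,np.array(robot.calibration(c)['T'])[:3,3].round(2))
    for t in ['tin','tin_square','white_square_1','green_bottle','mug','bell','torch','clear_bottle','tape_roll']:
        print(t,[(np.round(d['centre'],3).tolist(),round(d['score'],2)) for d in robot.pinpoint(c,t)])
o=robot.get_obs();print(o['time'],o['tcp_rot'])
E
```

```text
scene [ 1.64 -0.22  0.82]
tin [([0.362, -0.505, 0.0], 0.79), ([0.76, -0.106, 0.001], 0.7), ([0.49, -0.314, -0.003], 0.67)]
tin_square []
white_square_1 [([0.436, 0.27, 0.002], 0.77), ([0.637, 0.264, -0.001], 0.7), ([0.638, 0.068, 0.004], 0.69), ([0.454, 0.041, 0.003], 0.65)]
green_bottle [([0.43, 0.262, 0.004], 0.65)]
mug []
bell [([0.322, 0.156, -0.002], 0.91), ([0.445, 0.044, -0.003], 0.8)]
torch [([0.761, -0.105, -0.003], 0.68)]
clear_bottle [([0.413, 0.489, 0.002], 0.68)]
tape_roll [([0.551, 0.455, -0.005], 0.9)]
side [ 0.47 -0.82  1.04]
tin [([0.364, -0.504, -0.001], 0.56), ([0.633, 0.067, 0.001], 0.33)]
tin_square [([0.64, 0.269, -0.003], 0.35)]
white_square_1 [([0.634, 0.068, -0.004], 0.88), ([0.454, 0.037, -0.002], 0.71), ([0.64, 0.268, -0.002], 0.7), ([0.432, 0.266, 0.0], 0.48)]
green_bottle [([0.428, 0.264, 0.005], 0.67)]
mug [([0.641, 0.271, -0.001], 0.64)]
bell [([0.32, 0.158, 0.001], 0.95), ([0.444, 0.043, -0.001], 0.83)]
torch [([0.761, -0.108, -0.0], 0.57)]
clear_bottle [([0.407, 0.49, 0.004], 0.88), ([0.636, 0.071, 0.001], 0.69)]
tape_roll [([0.55, 0.45, -0.0], 0.63)]
1.0 [2.22142754e+00 2.22145474e+00 4.32871579e-06]
```

View pics/scene0.png

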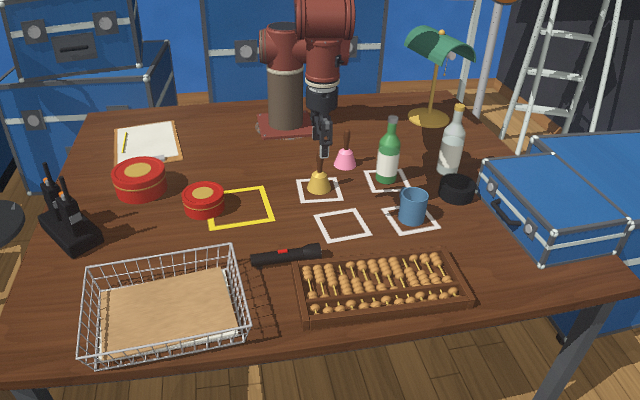

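View pics/side0.png

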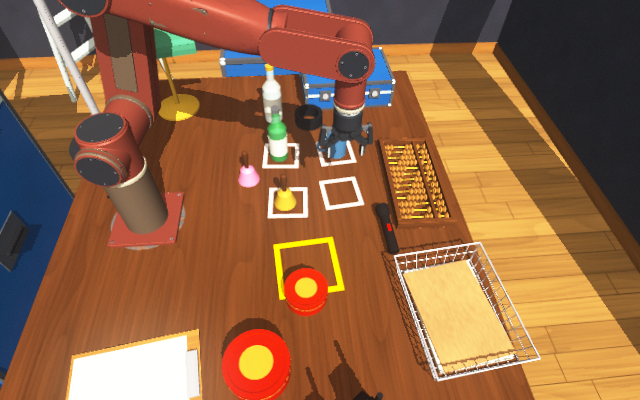

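The scene picture shows two red tins, a large one at (139,180) and a small one at (203,200), the small one overlapping the yellow square at (240,207). The empty white square is at (342,225), and the mug, green bottle and brass bell stand in the other three. In the side picture the tins are at (257,363) and (306,291), the yellow square at (308,267), and the empty white square at (341,193).

Candidates for the tin are those two, so I'll measure their diameters and heights and check one crop.

```bash
python3 - <<'E'
from h import *
from scipy.optimize import least_squares
obs={}
for c,boxes in {'scene':{'small':(175,172,232,222),'big':(105,150,172,208)},'side':{'small':(278,262,334,318),'big':(215,322,300,399)}}.items():
    im=cv2.imread(f'pics/{c}0.png');hsv=cv2.cvtColor(im,cv2.COLOR_BGR2HSV)
    red=((hsv[...,0]<7)|(hsv[...,0]>172))&(hsv[...,1]>150)&(hsv[...,2]>80)
    for n,(a,b,e,f) in boxes.items():
        m=np.zeros(red.shape,np.uint8);m[b:f,a:e]=red[b:f,a:e]
        m=cv2.morphologyEx(m,cv2.MORPH_OPEN,np.ones((3,3)))
        ct=max(cv2.findContours(m,0,2)[0],key=cv2.contourArea);obs[c,n]=cv2.convexHull(ct)[:,0].astype(np.float32)
    y=((hsv[...,0]>22)&(hsv[...,0]<34)&(hsv[...,1]>170)&(hsv[...,2]>130)).astype(np.uint8)
    x0,y0,x1,y1=(200,180,280,235) if c=='scene' else (268,232,350,305)
    pts=np.argwhere(y[y0:y1,x0:x1])[:,::-1]+[x0,y0]
    w=np.array([ray(c,p)[:2] for p in pts]);obs[c,'sq']=w
# tin fit: silhouettes vs hull of projected cylinder
th=np.linspace(0,2*np.pi,60)
for n in ['small','big']:
    def res(p):
        r=[]
        for c in ['scene','side']:
            P=[[p[0]+p[2]*np.cos(t),p[1]+p[2]*np.sin(t),z] for z in (0,p[3]) for t in th]
            h=cv2.convexHull(proj(c,P).astype(np.float32))
            r+=[cv2.pointPolygonTest(h,tuple(map(float,q)),True) for q in obs[c,n]]
        return r
    s=least_squares(res,[.49,-.314,.06,.055] if n=='small' else [.36,-.505,.08,.07],diff_step=1e-3,loss='soft_l1')
    print(n,s.x.round(4),'cost',round(s.cost,1),len(s.fun))
for c in ['scene','side']:
    w=obs[c,'sq']
    def r2(p):
        R=np.array([[np.cos(p[2]),np.sin(p[2])],[-np.sin(p[2]),np.cos(p[2])]]);q=np.abs((w-p[:2])@R.T).max(1)
        return q-.0845
    s=least_squares(r2,[.53,-.23,0.1],loss='soft_l1',f_scale=.005);print(c,'sq',s.x.round(4),np.abs(s.fun).mean().round(4),len(w))
im=cv2.imread('pics/side0.png')[220:400,200:370];cv2.imwrite('pics/crop.png',cv2.resize(im,None,fx=3,fy=3))
E
```

```text
small [ 0.4919 -0.3051  0.0531  0.0624] cost 66.0 46
big [ 0.3602 -0.5018  0.0787  0.0744] cost 98.6 54
scene sq [ 0.5009 -0.213   0.0828] 0.0045 622
side sq [ 0.5002 -0.2069  0.0628] 0.0076 1279
```

View pics/crop.png

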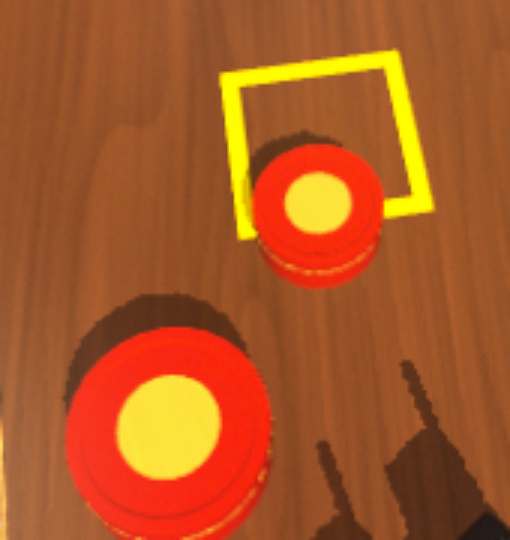

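The crop shows the small tin at (318,215) in front of the square, with outer corners at (220,73), (397,50), (434,211) and (240,241). The other tin, at (168,430), is about 160 mm across. I choose the small one, since it is close to 120 x 55 mm and 80–125 mm from the square.

```bash
python3 - <<'E'
from h import *
f=lambda u,v:(200+(u+.5)/3-.5,220+(v+.5)/3-.5)
C=np.array([ray('side',f(*p)) for p in [(220,73),(397,50),(434,211),(240,241)]]);print(C)
print('diag centres',(C[0]+C[2])/2,(C[1]+C[3])/2,'sides',[np.linalg.norm(C[i]-C[i-1]).round(3) for i in range(4)])
print('lid side',ray('side',f(318,202),.055))
# scene: lid disc & square with lid excluded
im=cv2.imread('pics/scene0.png');hsv=cv2.cvtColor(im,cv2.COLOR_BGR2HSV)
y=((hsv[...,0]>18)&(hsv[...,0]<36)&(hsv[...,1]>130)&(hsv[...,2]>110)).astype(np.uint8)
n,l,s,ce=cv2.connectedComponentsWithStats(y)
for i in range(1,n):
    if s[i,4]>25 and 180<ce[i,0]<285 and 170<ce[i,1]<235:
        print(s[i],ce[i],ray('scene',ce[i],.055))
        if s[i,4]>200:
            q=np.argwhere(l==i)[:,::-1]
            for a,b in [(1,1),(1,-1),(-1,1),(-1,-1)]: print(ray('scene',q[np.argmax(q@[a,b])]))
            for e in [q[q[:,0].argmax()],q[q[:,1].argmax()],q[q[:,1].argmin()],q[q[:,0].argmin()]]: print(e,ray('scene',e))
E
```

```text
[[ 0.4006 -0.1248  0.    ]
 [ 0.5857 -0.1103  0.    ]
 [ 0.6013 -0.2981  0.    ]
 [ 0.4168 -0.3142  0.    ]]
diag centres [ 0.50095 -0.21145  0.     ] [ 0.50125 -0.21225  0.     ] sides [np.float64(0.19), np.float64(0.186), np.float64(0.188), np.float64(0.185)]
lid side [ 0.4909 -0.3086  0.055 ]
[207 185  69  46 679] [245.35493373 210.75405007] [ 0.6011 -0.1946  0.055 ]
[ 0.5838 -0.1132 -0.    ]
[ 0.3998 -0.1309  0.    ]
[ 0.599  -0.2981 -0.    ]
[ 0.4091 -0.2465  0.    ]
[275 220] [ 0.5838 -0.1132 -0.    ]
[209 230] [ 0.599  -0.2981 -0.    ]
[261 185] [ 0.3993 -0.134   0.    ]
[207 220] [ 0.5527 -0.303   0.    ]
[192 187  21  12 187] [202.31016043 192.32085561] [ 0.4928 -0.3097  0.055 ]
```

Call:
carry_out(grip=[0.4,0.4,0.4,0.4,0.4,0.4,0.4,0.4,0.4,0.4,0.4,0.4], translation=[[-2.5,-0.9,0],[-4.5,-1.5,0],[-4.5,-1.5,0],[-4.5,-1.5,0],[-4.5,-1.6,0],[-4.5,-1.6,0],[-4.5,-1.6,0],[-4.5,-1.6,0],[-4.5,-1.6,0],[-2.4,-0.8,0],[0,0,0],[0,0,0]], angular=[[0,0,0],[0,0,0],[0,0,0],[0,0,0],[0,0,0],[0,0,0],[0,0,0],[0,0,0],[0,0,0],[0,0,0.092],[0,0,0],[0,0,0]])

```text
time: 2.5
position: [0.4832, -0.4084, 0.2498]
tcp_rot: [-2.32, -2.118, -0.001]
contact_force: [0.4, 0.7, 0.5]
finger_gap: 0.597
grip_force: 0.0
```

Call:
carry_out(grip=[0.4,0.4,0.4,0.4,0.4,0.4,0.4,0.4], translation=[[0,0,3],[0,0,4],[0,0,4],[0,0,4],[0,0,3.5],[0,0,2],[0,0,1],[0,0,0]], angular=[[0,0,0],[0,0,0],[0,0,0],[0,0,0],[0,0,0],[0,0,0],[0,0,0],[0,0,0]])

```text
time: 3.5
position: [0.4833, -0.4089, 0.0352]
tcp_rot: [2.321, 2.118, 0.0]
contact_force: [0.2, -0.1, 0.8]
finger_gap: 0.599
grip_force: 0.0
```

```bash
python3 - <<'E'
from h import *
im=save('side','side1.png');cv2.imwrite('pics/side1c.png',cv2.resize(im[200:400,180:400,::-1],None,fx=3,fy=3,interpolation=cv2.INTER_CUBIC)[:600])
print(robot.get_obs()['position'],robot.get_obs()['time'])
E
```

```text
[ 0.48368102 -0.40940535  0.03605546] 3.55
```

View pics/side1c.png

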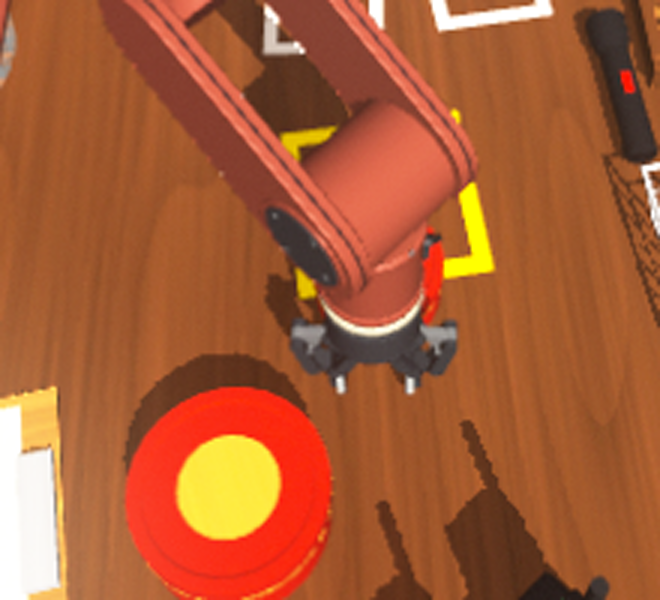

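The picture shows the fingertips at (340,385) and (410,385), clear of the big tin at (228,490). The red tin is hidden behind the wrist near (435,270). I'll push slowly and stop short, then look again.

Call:
carry_out(grip=[0.4,0.4,0.4,0.4,0.4,0.4,0.4,0.4,0.4,0.4,0.4,0.4], translation=[[0.8,0,0],[0.8,0,0],[0.7,0,0],[0.5,0,0],[0.5,0,0],[0.5,0,0],[0.5,0,0],[0.5,0,0],[0.6,0,0],[0.6,0,0],[0.6,0,0],[0.6,0,0]], angular=[[0,0,0],[0,0,0],[0,0,0],[0,0,0],[0,0,0],[0,0,0],[0,0,0],[0,0,0],[0,0,0],[0,0,0],[0,0,0],[0,0,0]])

```text
time: 5.05
position: [0.4897, -0.3369, 0.035]
tcp_rot: [2.321, 2.117, -0.0]
contact_force: [0.0, -2.1, 0.7]
finger_gap: 0.603
grip_force: 0.9
```

Call:
carry_out(grip=[0.4,0.4,0.4,0.4,0.4,0.4,0.4,0.4], translation=[[0.6,0,0],[0.6,0,0],[0.6,0,0],[0.6,0,0],[0.6,0,0],[0.5,0,0],[0.2,0,0],[0,0,0]], angular=[[0,0,0],[0,0,0],[0,0,0],[0,0,0],[0,0,0],[0,0,0],[0,0,0],[0,0,0]])

```text
time: 6.05
position: [0.493, -0.3001, 0.0349]
tcp_rot: [-2.321, -2.117, -0.0]
contact_force: [-0.0, -0.1, -0.4]
finger_gap: 0.601
grip_force: 0.1
```

```bash
cat > tin.py <<'E'
from h import *
import sys
im=save('scene',sys.argv[1]+'.png');b=im[:,:,::-1]
hsv=cv2.cvtColor(np.ascontiguousarray(b),cv2.COLOR_BGR2HSV)
y=((hsv[...,0]>18)&(hsv[...,0]<36)&(hsv[...,1]>130)&(hsv[...,2]>110)).astype(np.uint8)
n,l,s,ce=cv2.connectedComponentsWithStats(y)
for i in range(1,n):
    if s[i,4]>25 and 180<ce[i,0]<285 and 160<ce[i,1]<235: print(s[i],ce[i],ray('scene',ce[i],.055))
cv2.imwrite(f'pics/{sys.argv[1]}c.png',cv2.resize(b[130:260,150:310],None,fx=4,fy=4))
print([(np.round(d['centre'],3).tolist(),round(d['score'],2)) for d in robot.pinpoint('scene','tin')],robot.get_obs()['position'],robot.get_obs()['time'])
E
python3 tin.py s2
```

```text
[206 185  70  46 648] [243.20524691 214.06790123] [ 0.615  -0.2014  0.055 ]
[219 186  20  12 178] [228.78089888 191.38764045] [ 0.5004 -0.2345  0.055 ]
[([0.363, -0.505, -0.002], 0.71), ([0.5, -0.236, -0.0], 0.6)] [ 0.4928798  -0.30010377  0.03478839] 6.15
```

View pics/s2c.png

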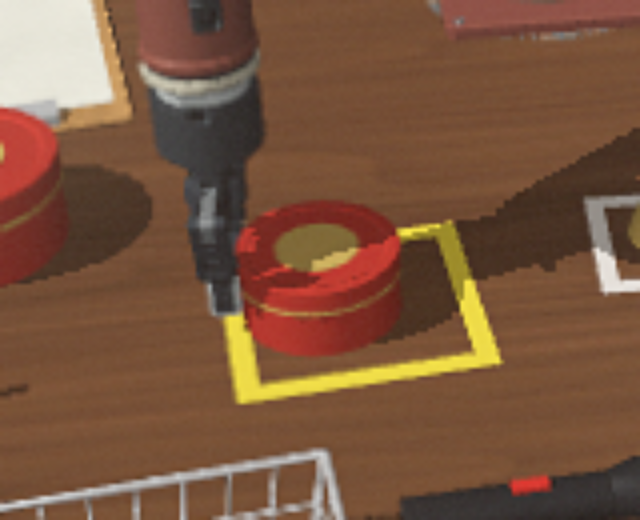

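The tin is in the hand's cradle at crop (320,285), still over the near side of the square's tape. It measures (0.500, -0.2345), so it needs another 22 mm.

Call:
carry_out(grip=[0.4,0.4,0.4,0.4,0.4,0.4,0.4], translation=[[0.4,0,0],[0.5,0,0],[0.5,0,0],[0.4,0,0],[0.3,0,0],[0.15,0,0],[0,0,0]], angular=[[0,0,0],[0,0,0],[0,0,0],[0,0,0],[0,0,0],[0,0,0],[0,0,0]])

```text
time: 7.02
position: [0.4951, -0.2778, 0.035]
tcp_rot: [-2.321, -2.117, -0.0]
contact_force: [-1.1, 0.3, -0.2]
finger_gap: 0.601
grip_force: 0.0
```

Call:
carry_out(grip=[0.4,0.4,0.4,0.4,0.4,0.4,0.4,0.4,0.4,0.4,0.4], translation=[[-1,0,0],[-2,0,0],[-2.5,0,0],[-1,0,-2],[0,0,-4],[0,0,-4.5],[0,0,-4.5],[0,0,-4.5],[0,0,-2],[0,0,0],[0,0,0]], angular=[[0,0,0],[0,0,0],[0,0,0],[0,0,0],[0,0,0],[0,0,0],[0,0,0],[0,0,0],[0,0,0],[0,0,0],[0,0,0]])

```text
time: 8.4
position: [0.4882, -0.3424, 0.2474]
tcp_rot: [-2.319, -2.114, 0.001]
contact_force: [-0.1, -0.0, -0.2]
finger_gap: 0.598
grip_force: 0.0
```

```bash
python3 tin.py s3; python3 - <<'E'
from h import *
# white empty square by own pixels, both views (initial pictures)
for c,(x0,y0,x1,y1) in {'scene':(308,203,376,246),'side':(316,172,368,212)}.items():
    im=cv2.imread(f'pics/{c}0.png');h=cv2.cvtColor(im,cv2.COLOR_BGR2HSV)
    m=np.zeros(h.shape[:2],np.uint8);m[y0:y1,x0:x1]=((h[...,1]<70)&(h[...,2]>130))[y0:y1,x0:x1]
    n,l,s,_=cv2.connectedComponentsWithStats(m,connectivity=8);i=1+s[1:,4].argmax()
    w=np.array([ray(c,p)[:2] for p in np.argwhere(l==i)[:,::-1]],np.float32)
    print(c,s[i],cv2.minAreaRect(w))
E
```

```text
[203 185  73  46 752] [236.51595745 212.56648936] [ 0.6054 -0.2187  0.055 ]
[227 186  20  11 181] [236.38121547 191.02209945] [ 0.5021 -0.2129  0.055 ]
[([0.363, -0.504, -0.002], 0.97)] [ 0.48819315 -0.34212727  0.24727801] 8.5
scene [313 208  60  36 612] ((0.6342433094978333, 0.06877188384532928), (0.133512482047081, 0.1310611218214035), 5.919482707977295)
side [319 177  45  33 484] ((0.6343405246734619, 0.0705755352973938), (0.1305592656135559, 0.13331972062587738), 5.769893169403076)
```

View pics/s3c.png

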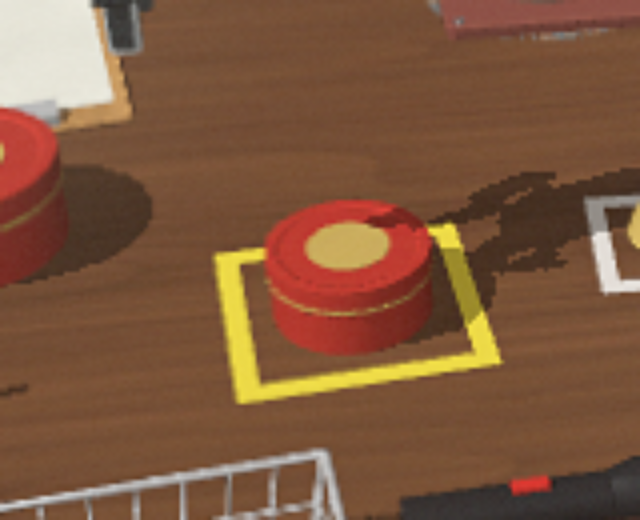

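The tin at crop (349,280) stands wholly inside the yellow tape, measured within about 2 mm of the middle, and the hand is off it. Next I'll point at the empty square at (0.634, 0.0695).

Call:
carry_out(grip=[1,1,1,1,1,1,1,1,1,1,1,1], translation=[[2.1,0.5,0],[4.2,1.1,0],[4.3,1.1,0],[4.3,1.1,0],[4.3,1.1,0],[4.3,1.1,0],[4.3,1.1,0],[4.3,1.1,0],[4.3,1.1,0],[4.2,1.1,0],[1.7,0.4,0],[0,0,0]], angular=[[0,0,0],[0,0,0],[0,0,0],[0,0,0],[0,0,0],[0,0,0],[0,0,0],[0,0,0],[0,0,0],[0,0,0],[0,0,0],[0,0,0]])

```text
time: 10.0
position: [0.635, 0.07, 0.2493]
tcp_rot: [-2.318, -2.119, 0.002]
contact_force: [-0.7, 0.3, -1.2]
finger_gap: -0.001
grip_force: 0.0
```

Call:
carry_out(grip=[1,1,1,1,1,1,1,1,1], translation=[[0,0,2],[0,0,3.5],[0,0,3.5],[0,0,3.5],[0,0,3],[0,0,2],[0,0,1.2],[0,0,0.5],[0,0,0]], angular=[[0,0,0],[0,0,0],[0,0,0],[0,0,0],[0,0,0],[0,0,0],[0,0,0],[0,0,0],[0,0,0]])

```text
time: 11.12
position: [0.636, 0.0684, 0.0585]
tcp_rot: [2.321, 2.116, 0.001]
contact_force: [-0.7, -0.0, 0.5]
finger_gap: -0.001
grip_force: 0.0
```

```bash
python3 - <<'E'
from h import *
im=save('scene','s4.png');cv2.imwrite('pics/s4c.png',cv2.resize(im[120:280,180:440,::-1],None,fx=3,fy=3))
print(robot.get_obs()['position'],robot.get_obs()['time'])
E
```

```text
[0.63623541 0.06848319 0.05895456] 11.175
```

View pics/s4c.png

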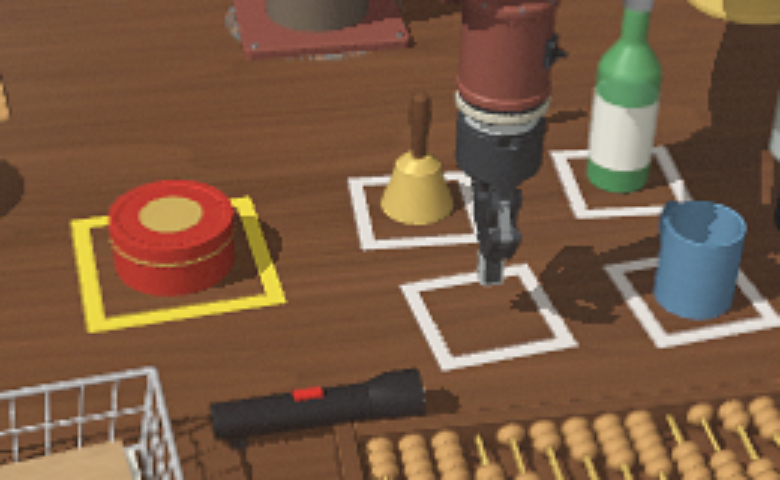

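The closed fingertips at (490,282) point down over the middle of the empty square at (488,315), about 4 cm up. The bell, bottle and mug stand undisturbed. I'll hold here.

Call:
carry_out(grip=[1,1,1,1,1,1,1,1,1,1,1,1], translation=[[0,0,0],[0,0,0],[0,0,0],[0,0,0],[0,0,0],[0,0,0],[0,0,0],[0,0,0],[0,0,0],[0,0,0],[0,0,0],[0,0,0]], angular=[[0,0,0],[0,0,0],[0,0,0],[0,0,0],[0,0,0],[0,0,0],[0,0,0],[0,0,0],[0,0,0],[0,0,0],[0,0,0],[0,0,0]])

```text
time: 12.68
position: [0.6355, 0.0685, 0.058]
tcp_rot: [-2.321, -2.117, 0.0]
contact_force: [0.6, 0.1, 0.1]
finger_gap: -0.001
grip_force: 0.0
```

Call:
carry_out(grip=[1,1,1,1,1,1,1,1,1,1,1,1], translation=[[0,0,0],[0,0,0],[0,0,0],[0,0,0],[0,0,0],[0,0,0],[0,0,0],[0,0,0],[0,0,0],[0,0,0],[0,0,0],[0,0,0]], angular=[[0,0,0],[0,0,0],[0,0,0],[0,0,0],[0,0,0],[0,0,0],[0,0,0],[0,0,0],[0,0,0],[0,0,0],[0,0,0],[0,0,0]])

```text
time: 14.18
position: [0.6355, 0.0685, 0.058]
tcp_rot: [-2.321, -2.117, 0.0]
contact_force: [0.7, 0.4, 0.4]
finger_gap: -0.001
grip_force: 0.0
```

```bash
python3 -c "
from station import robot
print(robot.get_obs()['position'],robot.job_done())"
```

```text
the job is handed in; nothing more can be done
[0.63549324 0.06850112 0.05798349] None
```

The job is handed in: the red tin stands inside its yellow square (within about 2 mm of the middle), the fingertips held for 3 s and still point about 4 cm above the middle of the empty white square, and no other prop was touched.

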